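Release the eccentric cam and feed the stamping carriage home

ROBOT

A 7-joint arm with a two-finger parallel gripper is mounted at the origin on the work surface. World frame = base frame: x ahead of the robot, y to its left, z up, the work surface at z = 0. Lengths are in m, angles in rad, forces in N, time in s.
With the tool pointing down it reaches from about 0.425 to 0.95 m from the base axis. Payload 4.7 kg.
Tool frame: the origin (TCP) lies midway between the tips of the shut fingers; the grasp point (between the pads) lies 19 mm behind it (manip.grip_point_offset is the distance from the TCP to the grasp point, in m); z points along the fingers, y is the direction in which the jaws open and shut (so a half turn about z gives the same grasp; the last joint's range is limited). The gripper opens to 87 mm and grips with 3 to 60 N. Pads are 19 mm wide; open, the fingers measure 117 mm over their backs; the gripper's body (75 mm by 190 mm) begins 51 mm behind the grasp point.
Start: joints at [1.15, 0.469, -0.049, 1.532, 0.024, 1.141, -0.082], TCP at [0.258, -0.624, 0.223] pointing down, gripper open.
Joint ranges: [-2.59, 2.59], [-0.33, 1.99], [-1.39, 1.29], [0.1, 2.45], [-1.04, 4.18], [0.21, 1.99], [-2.66, 2.66]. Speed limits (rad/s): [2.57, 2.57, 3.14, 3.14, 3.14, 3.14, 3.14].

INTERFACE

Orientations are given as a rotation vector (axis times angle).
In Python, from rig import manip gives the robot as it stands.
- The arm moves only by the shell command python3 -m inch 'ROWS' [OPENING] [FORCE]. ROWS is JSON, a list that holds one entry, the list of rows, each a list of 4 numbers: the shift along the tool's x, y, z in cm, then the turn about the tool's z in degrees. In form: [[[dx, dy, dz, yaw], ...]]. A call has 1 to 8 rows; each row is the pose to reach, as a shift and turn from the pose commanded when the call began, along the tool's axes at that moment; what a row does not reach only later rows make up. A row lasts 1/12 s, in which the tool goes at most 41.7 mm and 7.16 degrees, less where a joint would pass 70% of its speed; a pose out of reach is approached as far as the arm can. A call with a gripper value outside its range is refused whole. OPENING is the finger opening in cm, from 0 to 8.7, set as the call begins (- or left out, the last holds). The fingers move at their own pace and stop on an object; FORCE is the grip in N (left out, the last holds). Time passes only in rows, so rows that repeat a pose let the fingers close. It gives the time, the measured TCP pose, the force and the opening at its end, in the units of the state.
- manip.observe(): the state, without advancing time (a new reading comes with each control period).
- manip.grab_frame(name): name is "side" or "top"; returns a dict with "color" (480x640x3 uint8, red, green, blue), "fx", "fy", "cx", "cy" (pixels), "dist_coeffs" ([k1, k2, p1, p2, k3] as OpenCV has them; the pictures are not rectified), "rvec" (rotation vector, rad) and "tvec" (3), from world to camera coordinates, as OpenCV has them. Camera axes: x right, y down, z forward; pixel columns grow to the right and rows downward; lengths in m; the calibration is good to about 2 mm. A picture is of the moment at which its call begins. There is no depth.
- manip.sign_off(): hands the job in, once; it reports no verdict.
The state is a dict: "time": time; "q": joint angles; "joint_vel": joint speeds; "tau": joint torques, N m; "eef_pos": TCP position; "tool_rot": TCP orientation; "wrist_force": force on the tool from outside, world axes, zero at the start; "ft_torque": the same for the moment, N m; "grip_width": finger opening in m.
Only numpy, scipy, OpenCV 4.12 (cv2) and the standard library are available. Lean on these libraries where they do the work, as an engineer would, in place of code of your own. Each camera call takes 0.05 s, during which the arm holds its last target.

TASK

Bring the brass blank into stamping position: by its post, push the jig's eccentric cam round to its low point (lever pointing straight forward, away from the carriage), and only then push the carriage forward by its rear plate until it is fully home against the two end stops. Just push with the fingertips: do not lift the carriage or the blank, which stays in its nest, and leave the other things on the bench alone.

Things in the scene. Friction and masses are not known exactly. Their poses are not given: they have to be found in the camera images.
- jig: Stamping jig screwed to the bench: dark steel base plate 12 mm thick, x = -185 to +75, y = -46 to +46 mm in its frame. Origin on the bench surface (plate's underside), z up, +x = forward, the feed direction, from push plate to cam. Two aluminium rails along x (top 24 mm above the bench, inner faces y = +-26.5, outer +-36.5, x = -185 to -44 mm) guide the carriage.
- end_stops (a point): Point on the base plate (12 mm above the bench) midway between the two end stops' faces, jig x = -48 mm. The stops are aluminium blocks at y = +-15.5 to +-36.5 mm, 12 mm long, top 30 mm above the bench; the carriage's shoulders meet them when it is fully home (carriage origin then at jig x = -83 mm).
- cam (a joint): Turn of the steel eccentric cam on its upright pivot, rad, counter-clockwise from above, range -0.8 to 2.7. 0 = low point: thin side of the disc towards the carriage, lever straight forward (jig +x). Above about 0.5 it blocks the carriage short of the stops. Starts between 1.2 and 2.2. No detent or stop at 0; stiff (0.28 N m, about 4.5 N at the post), stays where it is left.
- cam_pivot (a point): The cam's upright pivot axis, fixed in the jig at x = 5.5, y = 0 mm, at the top of the base plate (12 mm above the bench). The cam disc is 56 mm across and 14 mm thick, top 28 mm above the bench; its centre lies 14 mm from the pivot, on the lever's side.
- cam_post (a point): Centre of the top of the upright round steel post at the end of the cam's lever: 13 mm diameter, 62 mm from the pivot axis, top 80 mm above the bench. The lever bar under it is 14 mm wide, its top 36 mm above the bench, so the post stands free from 36 to 80 mm.
- carriage: Loose aluminium carriage (follower slide), 0.2 to 0.45 kg, lying on the base plate between the rails, 1.5 mm play each side. Origin: middle of the block's underside, 12 mm above the bench; axes as the jig's. Block 70 x 50 x 16 mm; a nose 26 mm wide, 14 mm high reaches forward to x = +73 mm, towards the cam. Friction alone holds it, a few N. It starts 33 to 43 mm short of home.
- push_plate (a point): Centre of the back face of the carriage's upright push plate, 35 mm behind the carriage's origin, 37.5 mm above its underside (49.5 mm above the bench). The plate is 44 mm wide and 10 mm thick; its top is 72 mm above the bench. Push it forward (jig +x).
- nest (a point): Centre of the nest on top of the carriage's block (16 mm above its underside, 8 mm ahead of its origin): four 6 mm high pins on a 37 mm circle.
- blank: Loose brass disc, 31 mm diameter, 5 mm thick, lying between the nest's pins. Origin at the centre of its underside.
- mallet: Bystander: wooden mallet lying down, head 110 mm long, 68 mm diameter. Origin at its underside. Leave it alone.
- burr_block: Bystander: wooden block 50 x 150 x 28 mm with five upright burrs, 76 mm high in all. Origin at its underside. Leave it alone.
- punch_tray: Bystander: black tray of steel punches 90 x 260 x 45 mm. Origin at its underside. Leave it alone.
- handpiece: Bystander: grey rotary handpiece on a small black stand, about 90 mm high. Origin at its underside. Leave it alone.
- hammer: Bystander: small hammer lying down, 250 mm long. Origin at its underside. Leave it alone.
- brush_cup: Bystander: empty white cup, 72 mm diameter, 95 mm high. Origin at its underside. Leave it alone.
- stamp: Bystander: upright steel stamp, 22 mm diameter, 70 mm high, on the bench beside the jig's right-hand side (its -y side). Origin at its underside. Leave it alone.
- doming_block: Bystander: brass doming block, a 45 mm cube with round hollows, on the bench beside the jig's left-hand side (its +y side). Origin at its underside. Leave it alone.
Not all that is in view belongs to the job. What is shaped like the carriage but orange, purple or turquoise is not meant.

How it is judged:
On the way, in this order (a step that is already met when the one before it is completed fails the run):
1. the cam is turned to its low point (within 0.45 rad) (value of joint cam between -0.45 and 0.45 rad), for 0.2 s.
2. with the cam low, the carriage is pushed home against the stops (all of step 1 and x of carriage in the frame of jig above -0.0855 m and horizontal distance between carriage and jig below 0.0865 m and angle between the x axis of carriage and the x axis of jig, either way round below 0.08 rad and z of carriage in the frame of jig below 0.015 m and angle between carriage's own z axis and vertical below 0.06 rad), for 0.2 s.
At the end, for the whole second after the job is handed in: The cam is within 0.45 rad of its low point; the carriage lies flat in its guide at rest, within 2.5 mm of the end stops; the blank still lies flat in the nest, within 6 mm of its centre (all of step 2 and linear speed of carriage below 0.01 m/s and horizontal distance between blank and nest below 0.006 m and z of blank in the frame of carriage below 0.019 m); the robot touches nothing.
It fails at once if the carriage is pushed more than 10 mm while the cam is not yet at its low point (within 0.6 rad) (not (value of joint cam between -0.6 and 0.6 rad) and distance of carriage from where it was at the start of the episode above 0.01 m).
It fails at once if the carriage is lifted or tipped (height (world z) of carriage above 0.02 m or angle between carriage's own z axis and vertical above 0.15 rad).
It fails at once if the blank is lifted out of its nest (z of blank in the frame of nest above 0.008 m).
It fails at once if a bystander is moved more than 30 mm (distance of any of mallet, burr_block, punch_tray, handpiece, hammer, brush_cup, stamp, doming_block from where it was at the start of the episode above 0.03 m).
It also fails if it takes over 48 s, if anything falls off the work surface, if the arm or the gripper's body presses on something with over 40 N, if the wrist force passes 120 N, or if a joint passes its speed limit or range.

## Working session

There is one attempt and no reset: what is moved stays moved. The work goes in short steps, Python scripts to look and compute and a shell command to move; the robot and the scene stay as the last step left them, time stands still between calls to the robot, and variables do not carry over. Pictures are saved under pics/ and viewed, and the job is handed in when it is done.

```bash
ls; mkdir -p pics; python3 - <<'E'
from rig import manip
import cv2,json
s=manip.observe()
print({k:(v if not hasattr(v,'tolist') else [round(float(x),4) for x in v]) for k,v in s.items() if k in('time','eef_pos','tool_rot','grip_width','wrist_force')})
for n in('top','side'):
    f=manip.grab_frame(n); cv2.imwrite(f'pics/{n}0.png',f['color'][:,:,::-1])
    print({k:v for k,v in f.items() if k!='color'})
E
```

```text
pics
{'time': 0.0, 'eef_pos': [0.2575, -0.6233, 0.2215], 'tool_rot': [-3.0797, -0.6112, 0.0007], 'wrist_force': [0.6356, -0.312, -0.3843], 'grip_width': 0.08728955002259048}
{'fx': 488.59154568451027, 'fy': 488.59154568451027, 'cx': 310.57006552690876, 'cy': 241.92374151782414, 'dist_coeffs': array([-0.11557188,  0.        ,  0.        ,  0.        ,  0.        ]), 'rvec': array([ 2.10972832, -2.15636134,  0.18893048]), 'tvec': array([-0.02858233,  0.55938693,  1.27745255])}
{'fx': 515.3779860035302, 'fy': 515.3779860035302, 'cx': 315.8408949977881, 'cy': 238.57835327805302, 'dist_coeffs': array([0.04461707, 0.        , 0.        , 0.        , 0.        ]), 'rvec': array([ 0.8814928 , -2.29337831,  1.31317661]), 'tvec': array([0.36397547, 0.2638365 , 0.95409037])}
```

View pics/top0.png

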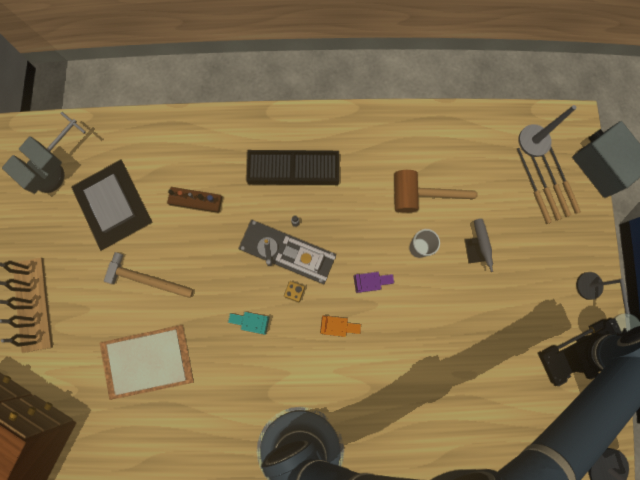

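View pics/side0.png

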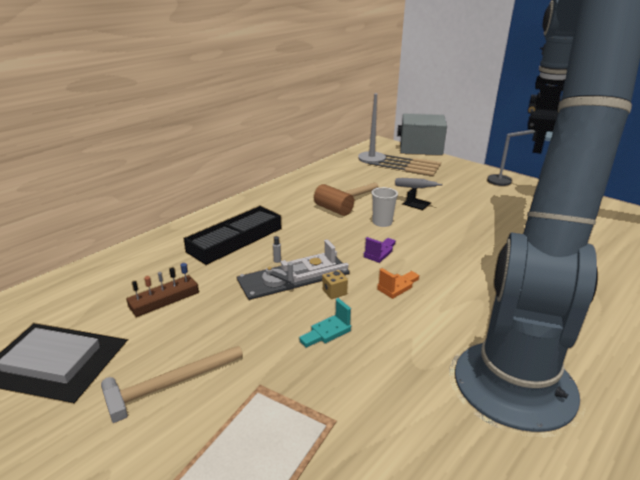

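Seen: the jig with the grey carriage is at about (287,252) in the top picture. Candidates for the carriage are the aluminium one in the jig rails at top (305,257), purple (374,281), orange (340,326) and turquoise (250,322). By the description it is the aluminium one. I'll check that in a close crop.

```bash
python3 - <<'E'
import cv2
a=cv2.imread('pics/top0.png')[205:310,225:350]; b=cv2.imread('pics/side0.png')[225:305,230:360]
cv2.imwrite('pics/cropt.png',cv2.resize(a,None,fx=5.5,fy=5.5,interpolation=cv2.INTER_CUBIC))
cv2.imwrite('pics/crops.png',cv2.resize(b,None,fx=6,fy=6,interpolation=cv2.INTER_CUBIC))
E
```

```text
(no output)
```

View pics/cropt.png

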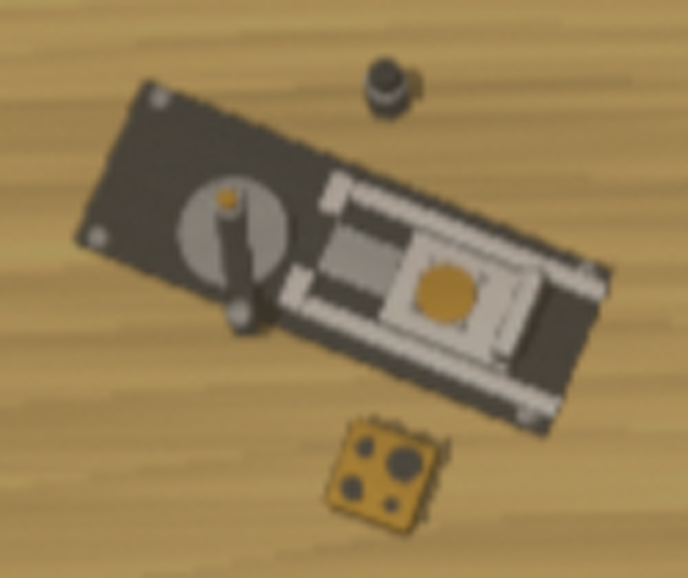

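View pics/crops.png

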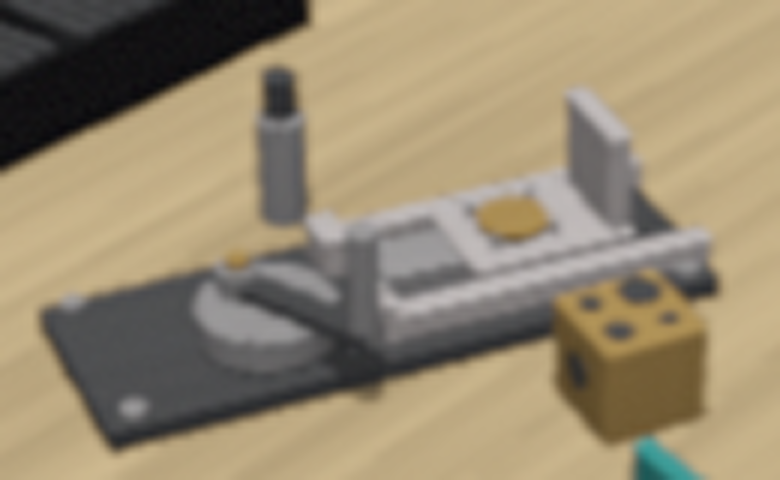

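The crop confirms the aluminium carriage holding the brass blank. In the top crop the pivot is at (228,198), the post top at (240,312), and the base corners at (148,82), (78,242), (548,435) and (612,268).

```bash
cat > h.py <<'E'
import numpy as np,cv2
def ray(f,px,z):
    K=np.array([[f['fx'],0,f['cx']],[0,f['fy'],f['cy']],[0,0,1]])
    u=cv2.undistortPoints(np.array([[px]],float),K,f['dist_coeffs'])[0,0]
    R=cv2.Rodrigues(f['rvec'])[0]; c=-R.T@f['tvec']; d=R.T@np.array([*u,1]); return c+d*(z-c[2])/d[2]
def proj(f,P):
    K=np.array([[f['fx'],0,f['cx']],[0,f['fy'],f['cy']],[0,0,1]])
    return cv2.projectPoints(np.array(P,float).reshape(-1,3),f['rvec'],f['tvec'],K,f['dist_coeffs'])[0][:,0]
E
python3 - <<'E'
from h import *
from rig import manip
f=manip.grab_frame('top'); g=manip.grab_frame('side')
T=lambda u,v:((u+.5)/5.5-.5+225,(v+.5)/5.5-.5+205)
S=lambda u,v:((u+.5)/6-.5+230,(v+.5)/6-.5+225)
cs=[(148,82),(78,242),(548,435),(612,268)]
W=[ray(f,T(*c),.012) for c in cs]
J=np.array([[.075,-.046],[.075,.046],[-.185,.046],[-.185,-.046]])
Wm=np.array(W)[:,:2]; a=J-J.mean(0); b=Wm-Wm.mean(0)
th=np.arctan2((a[:,0]*b[:,1]-a[:,1]*b[:,0]).sum(),(a*b).sum())
R=np.array([[np.cos(th),-np.sin(th)],[np.sin(th),np.cos(th)]]); o=Wm.mean(0)-R@J.mean(0)
print('jig',o,th,'res',((J@R.T+o)-Wm).round(4).tolist())
np.savez('jig.npz',o=o,th=th)
# side corners
for c in [(45,315),(115,445)]: print('side corner jig',R.T@(ray(g,S(*c),.012)[:2]-o))
for n,p in (('top',ray(f,T(240,312),.08)),('side',ray(g,S(363,226),.08))):
    q=R.T@(p[:2]-o); print(n,'post',p,q,'ang',np.arctan2(q[1],q[0]-.0055),np.hypot(q[1],q[0]-.0055))
for n,c,z in(('blank',(446,293),.033),('plate top rear l',(497,360),.072),('rear r',(540,275),.072),('stamp',(385,72),.07),('dome',(385,475),.045)):
    p=ray(f,T(*c),z); print(n,p,R.T@(p[:2]-o))
s=manip.observe(); Rt=cv2.Rodrigues(np.array(s['tool_rot']))[0]; print(Rt.round(3), s['eef_pos'])
E
```

```text
jig [0.56235928 0.07467686] 1.1619932854112198 res [[0.0017, 0.0013], [-0.0005, 0.0022], [-0.001, -0.0008], [-0.0003, -0.0028]]
side corner jig [ 0.07597056 -0.03207332]
side corner jig [0.07736266 0.06001836]
top post [0.50373634 0.07195569 0.08      ] [-0.02580021  0.05271056] ang 2.1066541211934187 0.06130339253658545
side post [0.49973001 0.07514457 0.08      ] [-0.02446668  0.05765437] ang 2.050129971341867 0.06497713516368732
blank [ 0.51743326 -0.02657975  0.033     ] [-0.11077139  0.00097335]
plate top rear l [ 0.47894866 -0.05056553  0.072     ] [-0.14807874  0.02675209]
rear r [ 0.51971177 -0.07227434  0.072     ] [-0.15179489 -0.01928152]
stamp [0.62204999 0.00088878 0.07      ] [-0.04398001 -0.08410363]
dome [0.42693984 0.00488349 0.045     ] [-0.11787297  0.09651686]
[[ 0.924  0.382 -0.   ]
 [ 0.382 -0.924  0.001]
 [-0.    -0.001 -1.   ]] [ 0.25760828 -0.62351033  0.22188767]
```

```bash
python3 - <<'E'
from h import *
from rig import manip
f=manip.grab_frame('top'); g=manip.grab_frame('side')
d=np.load('jig.npz');o=d['o'];th=float(d['th']);c,s=np.cos(th),np.sin(th)
R=np.array([[c,-s],[s,c]])
def draw(fr,n,x0,y0,w,h,k):
    im=cv2.resize(fr['color'][y0:y0+h,x0:x0+w,::-1],None,fx=k,fy=k,interpolation=cv2.INTER_CUBIC)
    def pt(P,col):
        for q in proj(fr,P):
            cv2.circle(im,(int((q[0]-x0+.5)*k),int((q[1]-y0+.5)*k)),3,col,-1)
    W=lambda L:[[*(R@np.array(p[:2])+o),p[2]] for p in L]
    pt(W([(.075,-.046,.012),(.075,.046,.012),(-.185,.046,.012),(-.185,-.046,.012)]),(0,0,255))
    pt(W([(-.044,y,.030) for y in(-.0365,-.0155,.0155,.0365)]),(0,255,0))
    pt(W([(.0055,0,.036)]),(255,0,0))
    a=2.08
    pt(W([(.0055+.062*np.cos(a),.062*np.sin(a),.08)]),(255,0,255))
    cx=-.119
    pt(W([(cx+.008,0,.033),(cx+.073,.013,.026),(cx-.035,.022,.072),(cx-.035,-.022,.072)]),(255,255,0))
    cv2.imwrite(f'pics/{n}.png',im)
draw(f,'ov_t',225,205,125,105,5.5); draw(g,'ov_s',225,225,135,90,5.5)
E
```

```text
(no output)
```

View pics/ov_t.png

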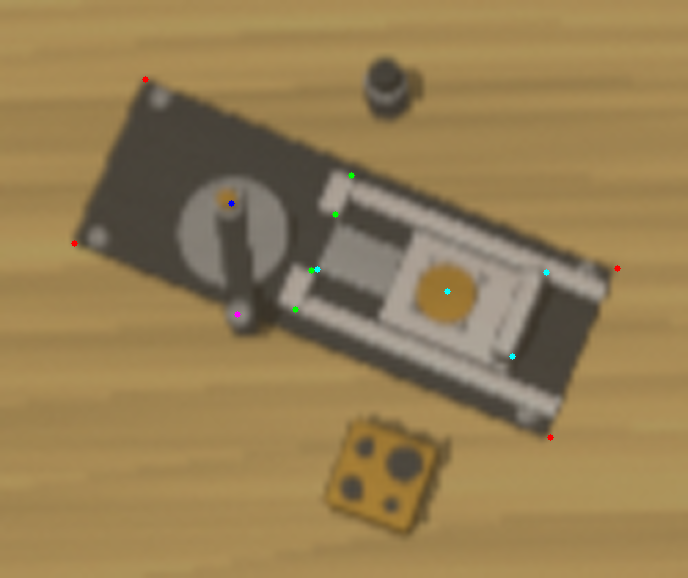

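View pics/ov_s.png

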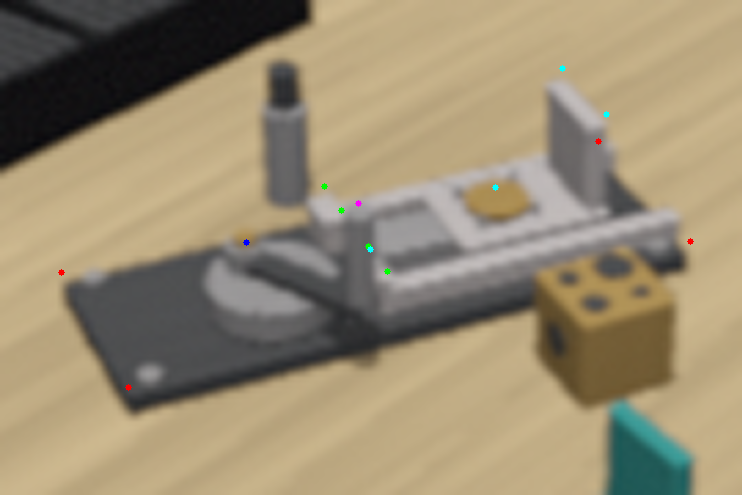

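Both views agree to within about 5 mm. I'll close the fingers and move at height towards a point behind the post. There I'll check the tip in both cameras.

```bash
python3 -m inch '[[[2.7,-2.9,0,0],[5.4,-5.8,0,0],[8.1,-8.7,0,0],[10.8,-11.6,0,0],[13.5,-14.5,0,0],[16.2,-17.4,0,0],[18.9,-20.3,0,0],[21.6,-23.2,0,0]]]' 0 20; python3 -m inch '[[[2.7,-2.9,0,0],[5.4,-5.8,0,0],[8.1,-8.7,0,0],[10.8,-11.6,0,0],[13.5,-14.5,0,0],[16.2,-17.4,0,0],[18.9,-20.3,0,0],[21.6,-23.2,0,0]]]'; python3 -m inch '[[[2.6,-2.8,2,-7],[5.2,-5.6,4,-14],[5.2,-5.6,6,-21],[5.2,-5.6,8,-28],[5.2,-5.6,10,-35],[5.2,-5.6,10,-42],[5.2,-5.6,10,-49],[5.2,-5.6,10,-56]]]'
```

```text
time: 0.97
eef_pos: [0.3691, -0.3251, 0.2228]
tool_rot: [3.081, 0.611, 0.001]
wrist_force: [0.3, -1.0, -0.0]
grip_width: 0.0416
time: 1.63
eef_pos: [0.4802, -0.0283, 0.2229]
tool_rot: [3.081, 0.611, 0.001]
wrist_force: [0.9, -0.2, -0.3]
grip_width: 0.0007
time: 2.3
eef_pos: [0.5064, 0.0416, 0.1221]
tool_rot: [-2.427, -1.994, 0.001]
wrist_force: [0.7, -0.7, 0.8]
grip_width: 0.0003
```

```bash
python3 -m inch '[[[0,0,1,-7],[0,0,2,-14],[0,0,2,-17],[0,0,2,-17]]]'; python3 - <<'E'
from h import *
from rig import manip
s=manip.observe(); p=np.array(s['eef_pos']); print(p)
for n,x0,y0 in(('top',210,190),('side',210,180)):
    f=manip.grab_frame(n); im=cv2.resize(f['color'][y0:y0+130,x0:x0+160,::-1],None,fx=5,fy=5,interpolation=cv2.INTER_CUBIC)
    q=proj(f,p)[0]; print(n,q,(q-[x0,y0])*5); cv2.circle(im,tuple(int(v) for v in (q-[x0,y0]+.5)*5),3,(0,0,255),-1)
    cv2.imwrite(f'pics/tip_{n}.png',im)
E
```

```text
time: 2.63
eef_pos: [0.5062, 0.0413, 0.102]
tool_rot: [-2.112, -2.324, 0.001]
wrist_force: [-0.3, 0.2, 0.4]
grip_width: -0.0001
[0.5062188  0.04132682 0.10199757]
top [279.33430901 258.99335357] [346.67154505 344.96676784]
side [298.28088422 247.00117287] [441.40442109 335.00586434]
```

View pics/tip_top.png

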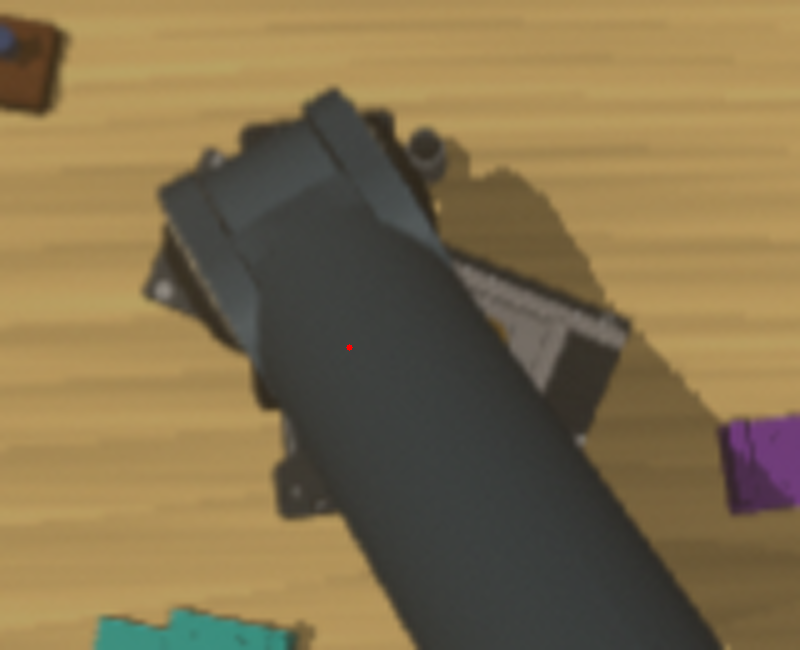

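View pics/tip_side.png

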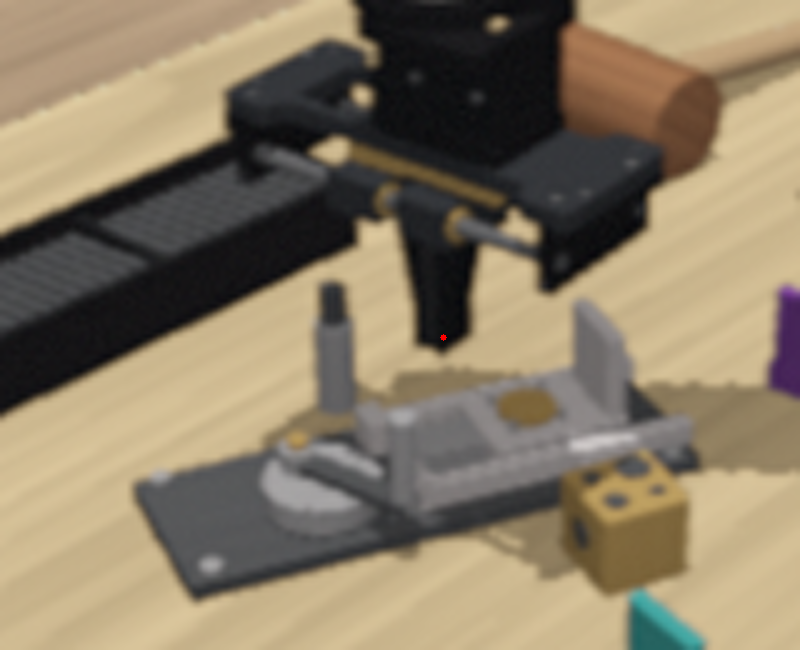

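The side view shows the tip dot within about 1 px, so the pose is good to a few mm. Next I go down behind the post and close in until I feel contact.

```bash
python3 -m inch '[[[0,0,1.5,0],[0,0,3,0],[0,0,4.5,0],[0,0,5,0],[0,0,5,0]]]'; python3 -m inch '[[[0.3,0,0,0],[0.6,0,0,0],[0.9,0,0,0],[1.0,0,0,0],[1.0,0,0,0]]]';python3 -m inch '[[[0.1,0,0,0],[0.2,0,0,0],[0.2,0,0,0]]]';python3 -m inch '[[[0.1,0,0,0],[0.2,0,0,0],[0.2,0,0,0]]]'
```

```text
time: 3.15
eef_pos: [0.5059, 0.0414, 0.0518]
tool_rot: [-2.113, -2.323, 0.002]
wrist_force: [0.4, 0.3, 0.5]
grip_width: 0.0005
time: 3.57
eef_pos: [0.5059, 0.0521, 0.0531]
tool_rot: [2.112, 2.325, 0.001]
wrist_force: [0.0, 0.4, 0.9]
grip_width: 0.0005
time: 3.82
eef_pos: [0.5054, 0.0536, 0.0526]
tool_rot: [2.113, 2.324, 0.0]
wrist_force: [-0.4, -0.5, -0.4]
grip_width: -0.0001
time: 4.07
eef_pos: [0.5052, 0.0558, 0.0525]
tool_rot: [-2.113, -2.325, -0.0]
wrist_force: [0.1, -0.6, 0.7]
grip_width: 0.0005
```

```bash
python3 -m inch '[[[0.1,0,0,0],[0.2,0,0,0],[0.2,0,0,0]]]';python3 -m inch '[[[0.1,0,0,0],[0.2,0,0,0],[0.2,0,0,0]]]'; python3 - <<'E'
from h import *
from rig import manip
f=manip.grab_frame('side'); x0,y0=230,200; im=cv2.resize(f['color'][y0:y0+110,x0:x0+140,::-1],None,fx=5.5,fy=5.5,interpolation=cv2.INTER_CUBIC)
cv2.imwrite('pics/c1.png',im)
E
```

```text
time: 4.32
eef_pos: [0.505, 0.0573, 0.0525]
tool_rot: [2.113, 2.324, -0.001]
wrist_force: [0.4, -0.7, -0.3]
grip_width: 0.0007
time: 4.57
eef_pos: [0.5049, 0.0583, 0.0525]
tool_rot: [2.114, 2.323, -0.002]
wrist_force: [0.9, -4.9, 0.2]
grip_width: 0.0003
```

View pics/c1.png

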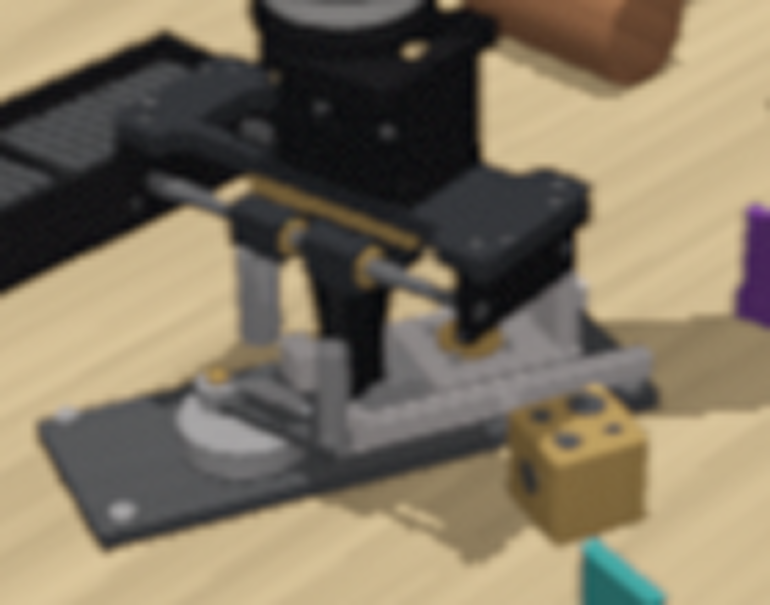

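The fingertips are on the rear side of the post and the wrist reads 4.9 N. Now I push it round on an arc about the pivot.

```bash
python3 -m inch '[[[0.38,-0.09,0,3.5],[0.77,-0.15,0,7],[1.16,-0.19,0,10.5],[1.55,-0.20,0,14],[1.94,-0.19,0,17.5],[2.33,-0.16,0,21],[2.72,-0.11,0,24.5],[3.1,-0.03,0,28]]]'; cat > snap.py <<'E'
import sys
from h import *
from rig import manip
n=sys.argv[1]
d=np.load('jig.npz');o=d['o'];th=float(d['th']);c,s=np.cos(th),np.sin(th)
R=np.array([[c,-s],[s,c]])
S=manip.observe();q=R.T@(S['eef_pos'][:2]-o);X=cv2.Rodrigues(np.array(S['tool_rot']))[0][:,0];v=R.T@X[:2]
print('tcp jig mm',(q*1e3).round(1),'toolx ang jig deg',np.degrees(np.arctan2(v[1],v[0])).round(1),'F',np.round(S['wrist_force'],1))
f=manip.grab_frame('side'); x0,y0=230,200; im=cv2.resize(f['color'][y0:y0+110,x0:x0+140,::-1],None,fx=5.5,fy=5.5,interpolation=cv2.INTER_CUBIC)
cv2.imwrite(f'pics/{n}.png',im)
E
python3 snap.py c2
```

```text
time: 5.28
eef_pos: [0.5008, 0.0895, 0.0524]
tool_rot: [2.616, 1.739, -0.004]
wrist_force: [-1.2, -4.3, 1.6]
grip_width: 0.0006
tcp jig mm [-10.9  62.4] toolx ang jig deg 0.7 F [-1.2 -4.3  1.6]
```

View pics/c2.png

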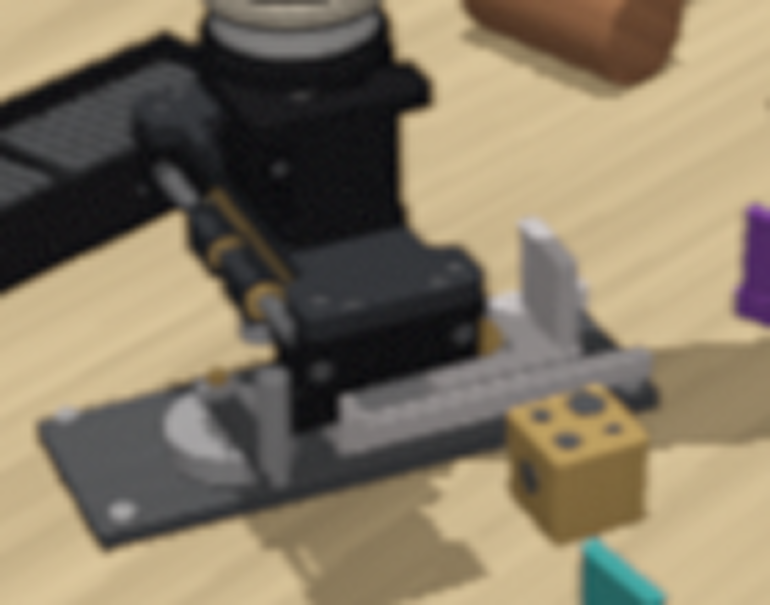

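The post now stands about square to the left of the pivot at (275,425). The measured pivot offset is 16.4/62.4 mm, which fits the arc, so I continue.

```bash
for i in 1; do python3 -m inch '[[[0.38,-0.09,0,3.5],[0.77,-0.15,0,7],[1.16,-0.19,0,10.5],[1.55,-0.20,0,14],[1.94,-0.19,0,17.5],[2.33,-0.16,0,21],[2.72,-0.11,0,24.5],[3.1,-0.03,0,28]]]'; python3 snap.py c3; done; python3 -m inch '[[[0.38,-0.09,0,3.5],[0.77,-0.15,0,7],[1.16,-0.19,0,10.5],[1.55,-0.20,0,14],[1.94,-0.19,0,17.5],[2.33,-0.16,0,21],[2.72,-0.11,0,24.5],[3.1,-0.03,0,28]]]'; python3 snap.py c4
```

```text
time: 6.0
eef_pos: [0.5118, 0.1183, 0.0522]
tool_rot: [2.958, 1.057, -0.005]
wrist_force: [-2.5, -3.4, 2.2]
grip_width: 0.0006
tcp jig mm [20.  63.7] toolx ang jig deg -27.2 F [-2.5 -3.4  2.2]
time: 6.72
eef_pos: [0.535, 0.1385, 0.0519]
tool_rot: [3.125, 0.312, -0.007]
wrist_force: [-2.9, -2.8, 2.7]
grip_width: 0.0002
tcp jig mm [47.7 50.5] toolx ang jig deg -55.2 F [-2.9 -2.8  2.7]
```

View pics/c4.png

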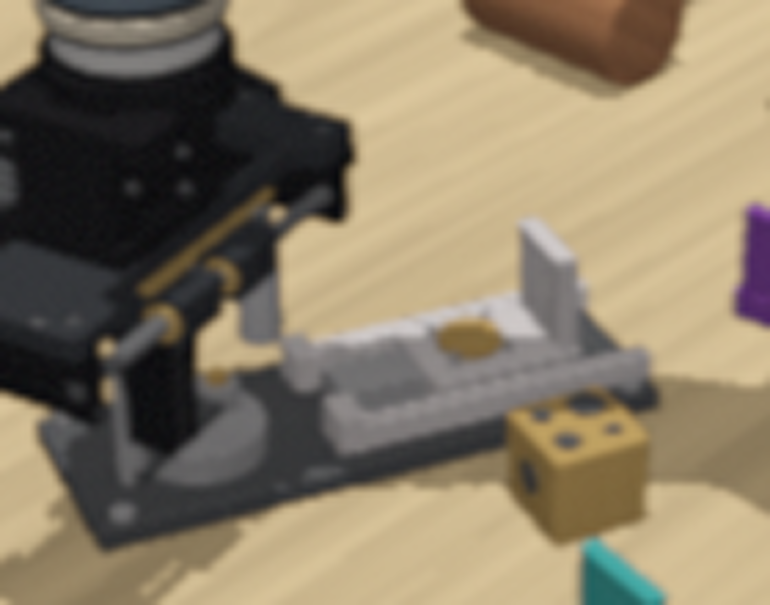

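The lever has come most of the way; its post is at (125,430) and about 35° remain.

```bash
python3 -m inch '[[[0.38,-0.09,0,3.5],[0.77,-0.15,0,7],[1.16,-0.19,0,10.5],[1.55,-0.20,0,14],[1.94,-0.19,0,17.5],[2.33,-0.16,0,21],[2.72,-0.11,0,24.5],[3.1,-0.03,0,28]]]'; python3 -m inch '[[[0.38,-0.09,0,3.5],[0.7,-0.14,0,6],[0.7,-0.14,0,6]]]'; python3 snap.py c5
```

```text
time: 7.43
eef_pos: [0.5646, 0.1458, 0.0516]
tool_rot: [3.108, -0.451, -0.008]
wrist_force: [-5.0, -1.2, 2.5]
grip_width: 0.0007
time: 7.68
eef_pos: [0.5724, 0.1453, 0.0516]
tool_rot: [3.081, -0.611, -0.006]
wrist_force: [-3.8, -0.8, 0.8]
grip_width: 0.0003
tcp jig mm [68.8 18.8] toolx ang jig deg -89.0 F [-3.8 -0.8  0.8]
```

View pics/c5.png

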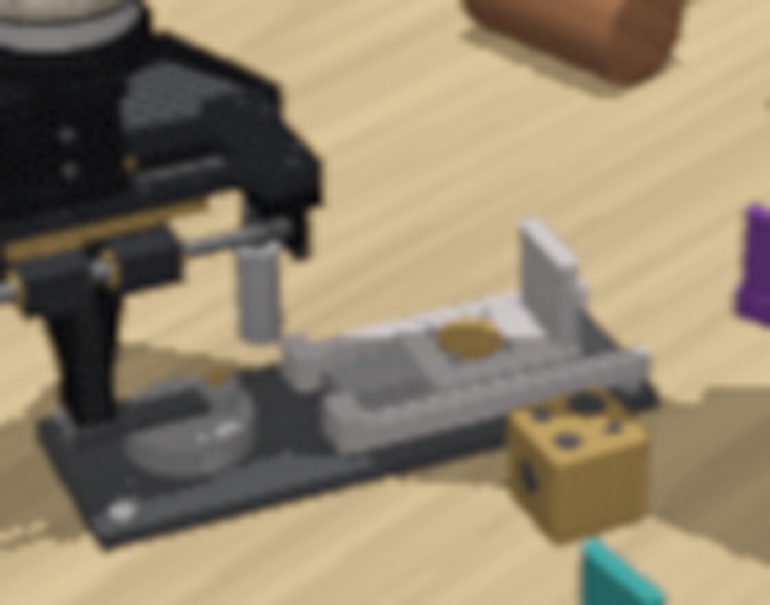

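The lever now points forward and its post is hidden behind the finger; the pose puts it within about 3° of the low point. I back off, rise, and look at the cam as I go behind the push plate.

```bash
python3 -m inch '[[[-0.7,0,0,0],[-1.5,0,0,0],[-1.5,0,-2.5,0],[-1.5,0,-5,0],[-1.5,0,-7.5,0],[-1.5,0,-9,0],[-1.5,0,-9,0]]]'; python3 -m inch '[[[0.4,3.6,0,-7],[0.8,7.2,0,-14],[1.2,10.8,0,-21],[1.6,14.4,0,-28],[2,18,0,-35],[2.4,21.6,0,-42],[3,25.3,0,-49],[3,25.3,0,-56]]]';python3 -m inch '[[[0,0,0,-7],[0,0,0,-14],[0,0,0,-21],[0,0,0,-28],[0,0,0,-33],[0,0,0,-33]]]'; python3 snap.py c6; python3 - <<'E'
from h import *
from rig import manip
f=manip.grab_frame('top'); im=f['color'][205:310,225:350,::-1]
cv2.imwrite('pics/t6.png',cv2.resize(im,None,fx=5.5,fy=5.5,interpolation=cv2.INTER_CUBIC))
E
```

```text
time: 8.32
eef_pos: [0.5632, 0.1526, 0.147]
tool_rot: [-3.076, 0.61, -0.014]
wrist_force: [-0.0, 0.4, 0.3]
grip_width: 0.0004
time: 8.98
eef_pos: [0.4889, -0.1015, 0.1418]
tool_rot: [3.012, 0.884, -0.003]
wrist_force: [1.0, -0.5, 0.2]
grip_width: 0.0003
time: 9.48
eef_pos: [0.4911, -0.094, 0.142]
tool_rot: [-2.634, -1.711, -0.001]
wrist_force: [0.6, 0.7, -0.4]
grip_width: 0.0004
tcp jig mm [-183.1   -1.7] toolx ang jig deg -0.6 F [ 0.6  0.7 -0.4]
```

View pics/c6.png

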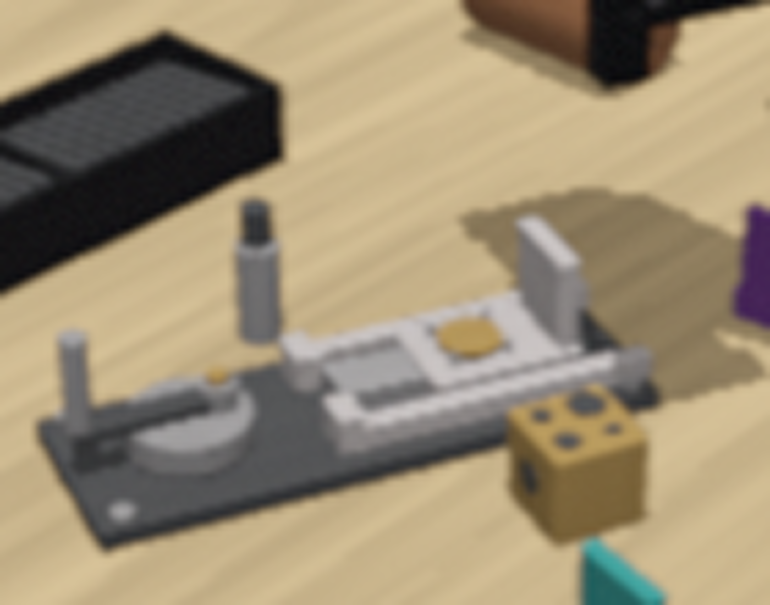

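View pics/t6.png

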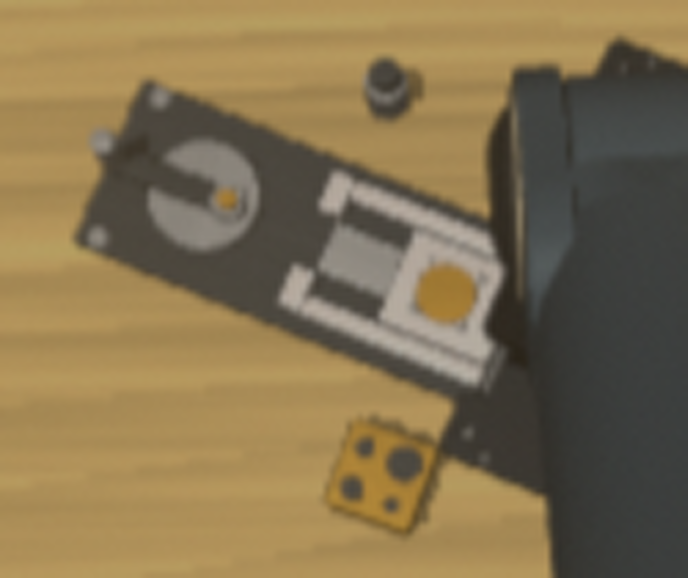

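The cam lever lies along the jig's forward axis, with the post at top crop (102,140) and the pivot at (228,198). That is within about 0.05 rad of low, and the carriage hasn't moved. I go down behind the plate and push.

```bash
python3 -m inch '[[[0,-0.1,2.5,0],[0,-0.15,5,0],[0,-0.15,7.5,0],[0,-0.15,9.5,0],[0,-0.15,9.5,0]]]'; python3 -m inch '[[[0.4,0,0,0],[0.8,0,0,0],[1.2,0,0,0],[1.5,0,0,0],[1.7,0,0,0],[1.7,0,0,0]]]'; python3 -m inch '[[[0.15,0,0,0],[0.3,0,0,0],[0.45,0,0,0],[0.6,0,0,0],[0.6,0,0,0]]]';python3 snap.py c7
```

```text
time: 10.0
eef_pos: [0.4869, -0.0934, 0.0441]
tool_rot: [-2.634, -1.704, 0.008]
wrist_force: [-0.3, 0.5, -0.7]
grip_width: 0.0004
time: 10.5
eef_pos: [0.4976, -0.0778, 0.0483]
tool_rot: [2.635, 1.708, 0.002]
wrist_force: [0.3, 0.5, -0.5]
grip_width: 0.0005
time: 10.92
eef_pos: [0.4988, -0.0744, 0.0477]
tool_rot: [2.637, 1.706, -0.003]
wrist_force: [-2.8, -4.0, 4.6]
grip_width: 0.0004
tcp jig mm [-162.   -1.] toolx ang jig deg -0.8 F [-2.8 -4.   4.6]
```

View pics/c7.png

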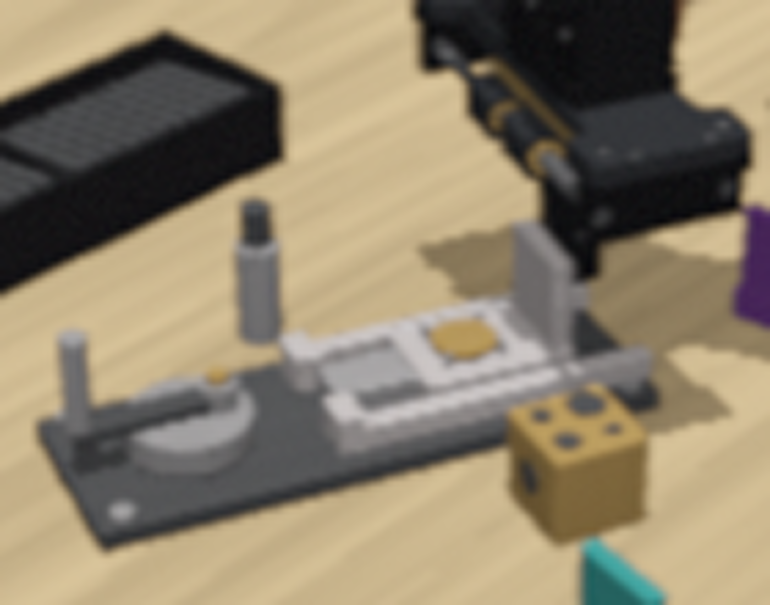

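Contact made; the carriage has begun to move. I keep pushing.

```bash
python3 -m inch '[[[0.3,0,0,0],[0.6,0,0,0],[0.9,0,0,0],[1.2,0,0,0],[1.5,0,0,0],[1.8,0,0,0],[2.0,0,0,0],[2.0,0,0,0]]]'; python3 snap.py c8;  python3 -m inch '[[[0.2,0,0,0],[0.4,0,0,0],[0.6,0,0,0],[0.7,0,0,0],[0.8,0,0,0],[0.8,0,0,0]]]'; python3 snap.py c9
```

```text
time: 11.63
eef_pos: [0.5078, -0.0539, 0.0475]
tool_rot: [-2.636, -1.709, -0.001]
wrist_force: [-0.7, -2.9, 1.3]
grip_width: 0.0008
tcp jig mm [-139.6   -1.1] toolx ang jig deg -0.7 F [-0.7 -2.9  1.3]
time: 12.18
eef_pos: [0.5108, -0.047, 0.0475]
tool_rot: [-2.636, -1.708, -0.0]
wrist_force: [-0.6, -2.0, 1.1]
grip_width: 0.0004
tcp jig mm [-132.1   -1.1] toolx ang jig deg -0.7 F [-0.6 -2.   1.1]
```

View pics/c9.png

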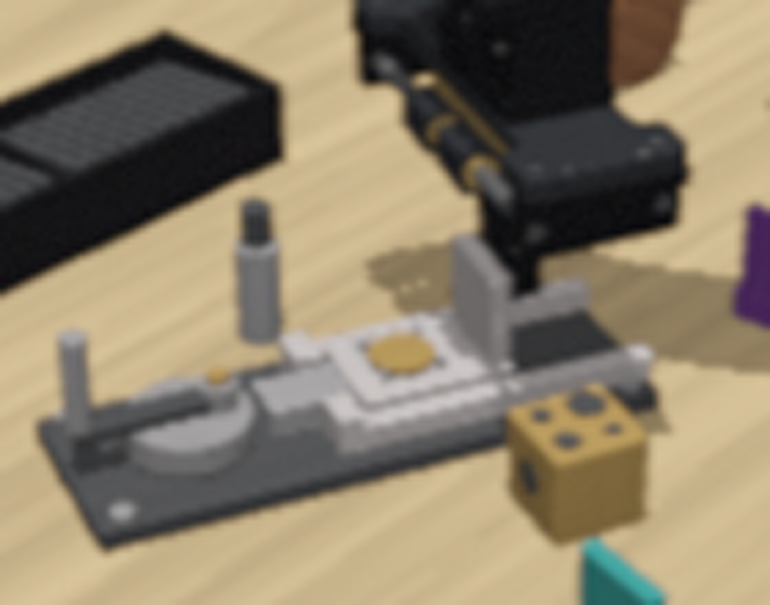

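The shoulders are just short of the stops. Next I creep until the force rises.

```bash
for i in 1; do python3 -m inch '[[[0.1,0,0,0],[0.2,0,0,0],[0.2,0,0,0]]]'; done; python3 -m inch '[[[0.1,0,0,0],[0.2,0,0,0],[0.2,0,0,0]]]';  python3 -m inch '[[[0.1,0,0,0],[0.2,0,0,0],[0.2,0,0,0]]]'; python3 snap.py d1
```

```text
time: 12.48
eef_pos: [0.5116, -0.0453, 0.0475]
tool_rot: [-2.637, -1.708, -0.0]
wrist_force: [-1.0, -2.0, 1.4]
grip_width: 0.0007
time: 12.73
eef_pos: [0.5125, -0.0433, 0.0475]
tool_rot: [-2.636, -1.708, -0.001]
wrist_force: [-1.4, -2.5, -0.2]
grip_width: 0.001
time: 12.98
eef_pos: [0.5129, -0.0431, 0.0475]
tool_rot: [2.637, 1.707, -0.002]
wrist_force: [-2.1, -4.5, 2.2]
grip_width: 0.0009
tcp jig mm [-127.8   -1.4] toolx ang jig deg -0.8 F [-2.1 -4.5  2.2]
```

View pics/d1.png

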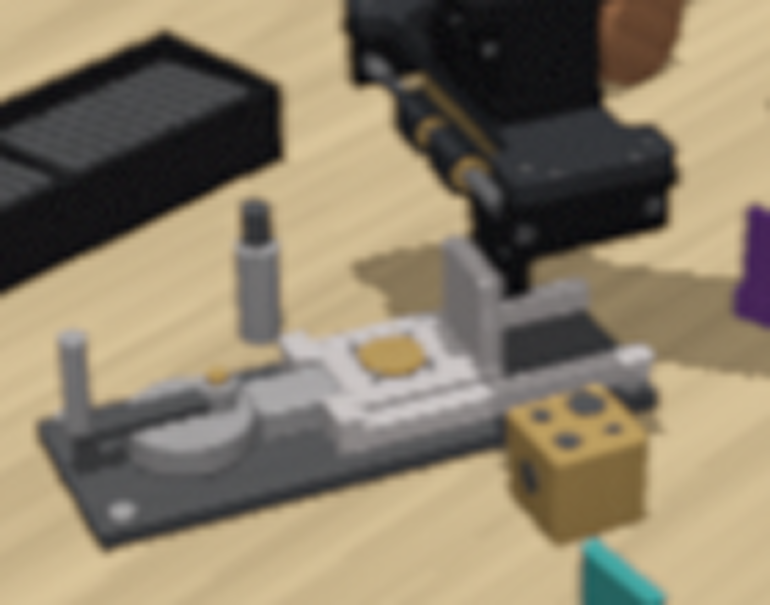

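The motion stalls at TCP x = -127.8 mm (expected home is -127.5) and the force is starting to rise. I press on a little to confirm.

```bash
python3 -m inch '[[[0.1,0,0,0],[0.2,0,0,0],[0.2,0,0,0],[0.2,0,0,0]]]';  python3 -m inch '[[[0.1,0,0,0],[0.2,0,0,0],[0.2,0,0,0],[0.2,0,0,0]]]'; python3 snap.py d2
```

```text
time: 13.37
eef_pos: [0.513, -0.0431, 0.0475]
tool_rot: [2.637, 1.705, -0.006]
wrist_force: [-2.6, -7.9, 3.6]
grip_width: 0.0002
time: 13.7
eef_pos: [0.513, -0.0431, 0.0475]
tool_rot: [2.637, 1.702, -0.01]
wrist_force: [-5.5, -11.3, 5.6]
grip_width: 0.0005
tcp jig mm [-127.7   -1.5] toolx ang jig deg -0.9 F [ -5.5 -11.3   5.6]
```

Hard stop: 12 N with no further motion. I back off, rise and check.

```bash
python3 -m inch '[[[-0.5,0,0,0],[-1.2,0,0,0],[-2.5,0,0,0],[-2.5,0,-3,0],[-2.5,0,-6,0],[-2.5,0,-10,0],[-2.5,0,-10,0]]]';  python3 -m inch '[[[-4,0,0,0],[-6,3,-2,0],[-6,6,-2,0],[-6,9,-2,0],[-6,9,-2,0],[-6,9,-2,0]]]'; python3 snap.py d3; python3 - <<'E'
from h import *
from rig import manip
f=manip.grab_frame('top'); im=f['color'][205:310,225:350,::-1]
cv2.imwrite('pics/t9.png',cv2.resize(im,None,fx=5.5,fy=5.5,interpolation=cv2.INTER_CUBIC))
E
```

```text
time: 14.33
eef_pos: [0.5093, -0.0611, 0.1542]
tool_rot: [2.63, 1.703, 0.017]
wrist_force: [1.2, -1.1, -0.8]
grip_width: 0.0002
time: 14.83
eef_pos: [0.5628, -0.1532, 0.167]
tool_rot: [-2.637, -1.706, -0.001]
wrist_force: [-0.8, 0.6, -0.1]
grip_width: 0.0004
tcp jig mm [-208.9  -91. ] toolx ang jig deg -0.8 F [-0.8  0.6 -0.1]
```

View pics/d3.png

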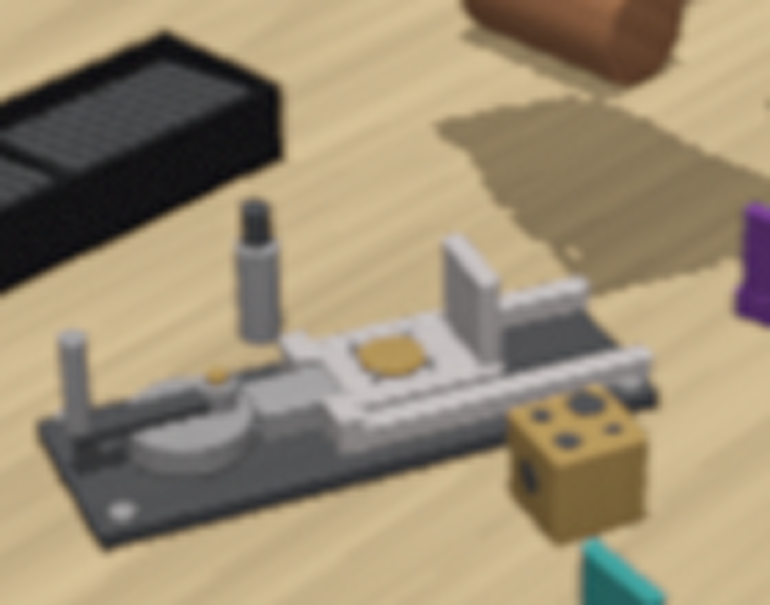

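View pics/t9.png

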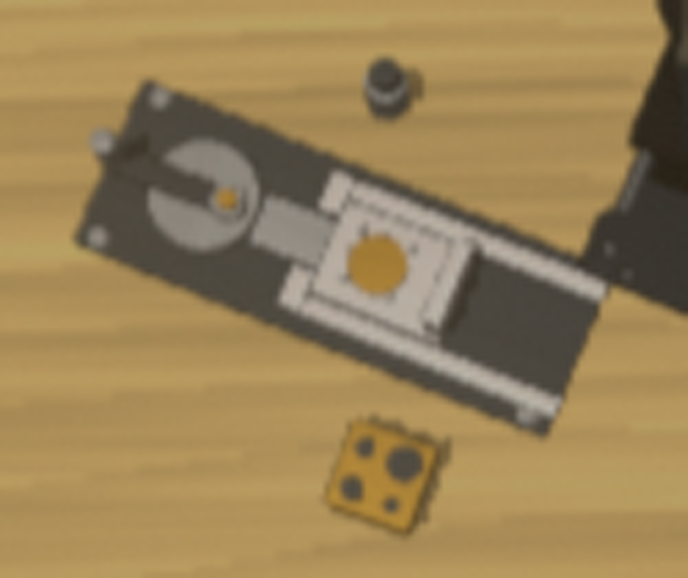

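The carriage shoulders are against both stops, the blank lies within its pins at (377,265), and the cam lever still points forward at (102,140). The stamp and doming block sit at unchanged pixels, and the arm is clear.

```bash
python3 - <<'E'
from rig import manip
manip.sign_off(); print(manip.observe()['time'])
E
```

```text
the job is handed in; nothing more can be done
the job is handed in; nothing more can be done
```

The carriage is home against both end stops with the cam at its low point, and I handed the job in at about 15 s of the 48 s allowed. No verdict was reported.

- **Cam:** With shut fingertips I pushed the post about 120° clockwise on an arc around the pivot. The lever then pointed straight forward, within about 0.05 rad of the low point by the tool pose and the top view. It had not moved in the last pictures.
- **Carriage:** Only after that did I push it forward by its rear plate. It stopped hard at tool x = -127.7 mm, where -127.5 mm was expected for home. The force rose to about 12 N with no further motion, and the last pictures show both shoulders against the stops.
- **Blank and bystanders:** The last pictures show the blank lying within its four pins. The stamp and doming block are where they started, and I saw no sign of the other bystanders being touched. The arm was clear of everything at hand-in.
- **Disagreement:** The two cameras differed by 5–15 mm on the jig's position. Checking the fingertip in the side view accounted for about 2 mm of that. The contact points fitted the top-view position to about 1 mm, so I used that one.

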